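Hold the curing pot's lid at purge

ROBOT

A 7-joint arm with a two-finger parallel gripper is mounted at the origin on the work surface. World frame = base frame: x ahead of the robot, y to its left, z up, the work surface at z = 0. Lengths are in m, angles in rad, forces in N, time in s.
With the tool pointing down it reaches from about 0.425 to 0.975 m from the base axis. Payload 16.7 kg.
Tool frame: the origin (TCP) lies at the very end of the fingers, on their centre line; the grasp point (between the pads) lies 19 mm behind it; z points along the fingers, y is the line along which they close (so a half turn about z gives the same grasp; the last joint's range is limited). The gripper opens to 85 mm and grips with 20 to 120 N. Pads are 22 mm wide; open, the fingers measure 114 mm over their backs; the gripper's body (76 mm by 85 mm) begins 54 mm behind the grasp point. The pads swing forward as they close: fully open they stand 13 mm farther back than shut.
Start: joints at [-1.312, 0.426, 0.074, 1.606, -0.034, 1.111, -0.067], TCP at [0.268, 0.619, 0.231] pointing down, gripper open.
Joint ranges: [-2.85, 2.85], [-0.5, 2.14], [-1.23, 1.37], [0.21, 2.46], [-1.02, 4.16], [0.16, 2.05], [-2.73, 2.73]. Speed limits (rad/s): [1.89, 1.89, 2.39, 2.39, 3.01, 3.01, 3.01].

INTERFACE

Orientations are given as a unit quaternion [w, x, y, z].
In Python, from cell import bot gives the robot as it stands.
- The arm moves only by the shell command python3 -m crank 'ROWS' [FORCE]. ROWS is JSON, a list of rows, each a list of 7 numbers: the turn, a rotation vector about the world's x, y, z normalised to -1 to 1, where 1 is 120 degrees, then the shift along the world's x, y, z normalised to -1 to 1, where 1 is 0.3 m, then the closure, from -1 (fully open) to 1 (shut). A call has 1 to 10 rows; each row shifts and turns the commanded pose from where the row before left it; what a row does not reach is not made up. A row lasts 1/12 s, in which the tool goes at most 41.7 mm and 7.16 degrees, less where a joint would pass 70% of its speed; a pose out of reach is approached as far as the arm can. A call with a number of a shift or a turn outside -1 to 1 is refused whole. A call with a gripper value outside its range is refused whole. The fingers move at their own pace and stop on an object; FORCE is the grip in N (left out, the last holds). Time passes only in rows, so rows that do not move let the fingers close. It gives the time, the measured TCP pose, the force, the opening and the grip force at its end, in the units of the state.
- bot.observe(): the state, without advancing time (a new reading comes with each control period).
- bot.camera(name): name is "scene" or "top"; returns the picture (384x512x3 uint8, red, green, blue); there is no depth.
- bot.calibration(name): a dict with "fx", "fy", "cx", "cy" (pixels), "k1" (the pictures are not rectified: a ray, as slopes to the right and down, at radius r is drawn at 1 + k1 r^2 times it, then the intrinsics apply), "xyz" and "rotation" of the camera in the world. Camera axes: x right, y up, looking along -z (the intrinsics and any distortion apply to the point x, -y, -z); pixel columns grow to the right and rows downward; lengths in m; the calibration is good to about 2 mm. A picture is of the moment at which its call begins. calibration takes no time and is no camera call.
- bot.sign_off(): hands the job in; it is judged then, once.
The state is a dict: "time": time; "joint_positions": joint angles; "dq": joint speeds; "tau": joint torques, N m; "tcp_pos": TCP position; "ee_rot": TCP orientation; "wrist_force": force on the tool from outside, world axes, zero at the start; "ft_torque": the same for the moment, N m; "grip_width": finger opening in m; "grip_force": force on a finger pad.
Only numpy, scipy, OpenCV 4.12 (cv2) and the standard library are available. Lean on these libraries where they do the work, as an engineer would, in place of code of your own. Each camera call takes 0.05 s, during which the arm holds its last target. There are 200 camera calls.

TASK

Bring the resin curing pot to its purge position: take the loose lid by its bar handle, lower its two pins through the notches in the pot's mouth until the lid sits down on the collar, then turn it clockwise about halfway, so that the handle points at the two long ribs on the pot's sides, without going on to the lock click. A spring tries to turn the lid back, so do not let go: finish with the gripper still holding the lid in that position. Leave the jar, the dish and the mandrel where they are.

Things in the scene. Friction and masses are not known exactly. Their poses are not given: they have to be found in the camera images.
- lid: Loose round steel lid, 200 to 320 g, on the bench handle up. Origin: centre of its underside; z up, x along handle bar and pins; a half turn makes no difference. Plug below: 66 mm diameter, 20 mm deep, foot chamfered 4 mm. Flange: 108 mm diameter, from 20 to 28 mm up.
- lid_grip (a point): Middle of the lid's black handle bar, on the lid's axis 50 mm above its origin. The bar lies across the flange: 80 mm long (lid x), 16 mm wide (lid y), from 28 to 62 mm above the lid's origin.
- lid_pin (a point): Outer end of one of the lid's two round pins, 44 mm from the axis, 8 mm above the lid's origin. The pins are 8 mm thick and stick out of the plug along lid +x and -x, directly below the line of the bar.
- lid_seat (a point): Point on the lid's axis, 20 mm above its origin, level with the flange's underside.
- pot: Aluminium pot, 108 mm diameter, 100 mm high, fixed on a 150 mm square base plate. Origin: centre of the plate's underside; z up; x through the two long ribs. A half turn of lid on pot makes no difference. Seated, the lid's origin is 80 mm above the pot's. A gauge reaches 94 mm out on the -y side, a short fitting on +y, both below 66 mm.
- pot_mouth (a point): Centre of the pot's mouth at rim height, 100 mm above the pot's origin, same axes. The mouth is a 6 mm thick lip with a round 72 mm opening.
- pot_notch (a point): One of the two notches facing each other in the lip, at rim height, 40 mm from the axis, 0.61 rad (35 degrees) anticlockwise, seen from above, of the ribs. Each is 14 mm wide and ends 46 mm from the axis. Pins through the notches, the lid drops until its flange rests on the rim; then it turns clockwise only, pins under the lip with 2 mm of play upwards.
- pot_rib (a point): Outer face of one of the two long upright ribs (pot +x and -x), 4 mm below rim height, 63 mm from the axis; ribs 6 mm wide, 80 mm tall. Handle along the ribs = purge, 0.61 rad clockwise from the notches. The click plunger is met at about 0.9 rad; the lock, at the end of travel 1.23 rad from the notches, is marked by two short round studs on the pot's sides.
- sprung_ring (a joint): Sprung ring inside the mouth, rad, pushed round by the lid's pins and turning back by itself. 0 while no pin pushes it; the pins meet it after about 0.08 rad of turning, so it reads about 0.53 at purge and 1.15 at the end. Turning against it takes about 0.08 N m at first, 0.16 N m at purge, plus the lid's friction.
- click_plunger (a joint): Spring plunger in the channel below the lip, m: 0 when up, pressed about 3 mm by a pin crossing it (the lock click).
- jar: Amber glass jar with an aluminium cap, 56 mm in diameter, 75 mm high, loose, a bystander. Origin: centre of its underside.
- dish: Wooden bowl, 84 mm in diameter, 35 mm high, loose, a bystander. Origin: centre of its underside.
- mandrel: Tapered steel ring mandrel upright on a 52 mm round foot, 85 mm high, loose, a bystander. Origin: centre of its underside.
Things that resemble listed ones, but are neither listed nor needed, are in the scene too. Leave any brown or purple look-alike of the lid alone.

How it is judged:
By the outcome, as a careful person would: the job done as asked, in the order asked, and still so for the second after the job is handed in, while the arm keeps its last pose, push and grip.
It also fails if it takes over 48 s, if anything falls off the work surface, if the arm or the gripper's body presses on something with over 40 N, if the wrist force passes 120 N, or if a joint passes its speed limit or range.

## Working session

There is one attempt and no reset: what is moved stays moved. The work goes in short steps, Python scripts to look and compute and a shell command to move; the robot and the scene stay as the last step left them, time stands still between calls to the robot, and variables do not carry over. Pictures are saved under pics/ and viewed, at most 10 in all, crops included, and the job is handed in when it is done.

```bash
mkdir -p pics; ls; python3 - <<'E'
from cell import bot
import cv2
for n in("scene","top"):
    cv2.imwrite(f"pics/{n}0.png",bot.camera(n)[:,:,::-1]); print(n,bot.calibration(n))
print(bot.observe())
E
```

```text
pics
scene {'fx': 490.01091356255944, 'fy': 490.01091356255944, 'cx': 258.7714328205641, 'cy': 198.95930147981525, 'k1': -0.02156006577682267, 'xyz': array([ 1.60787492, -0.64807694,  1.04335336]), 'rotation': array([0.77207333, 0.39353082, 0.22259482, 0.44664059])}
top {'fx': 444.86165767276935, 'fy': 444.86165767276935, 'cx': 252.98709667059308, 'cy': 184.79447369378585, 'k1': -0.08464035423372274, 'xyz': array([ 0.2808503 , -0.00761249,  1.56078936]), 'rotation': array([-0.70505316, -0.05783238,  0.04853846,  0.70512373])}
{'time': 0.1, 'joint_positions': array([-1.31149685,  0.42666967,  0.07385874,  1.60654842, -0.03412635,
        1.11078791, -0.06707863]), 'dq': array([ 9.11780824e-04, -1.89625205e-03, -5.18908739e-04, -2.67632745e-04,
       -5.55352496e-05,  6.37680714e-05, -2.82884319e-03]), 'tau': array([ 8.52028752e-03, -9.51530242e+01,  3.77167672e+00, -4.64412618e+01,
        1.97263132e-02,  6.44668587e-03,  8.07642721e-06]), 'tcp_pos': array([0.26819153, 0.61903253, 0.23067825]), 'ee_rot': array([-8.76194687e-05,  2.02992793e-01,  9.79180062e-01, -5.70311185e-04]), 'wrist_force': array([-0.34882793,  0.15145995,  0.11505026]), 'ft_torque': array([-0.00797785, -0.0119707 , -0.05247742]), 'grip_force': 0.0, 'grip_width': 0.085847243146173}
```

View pics/scene0.png

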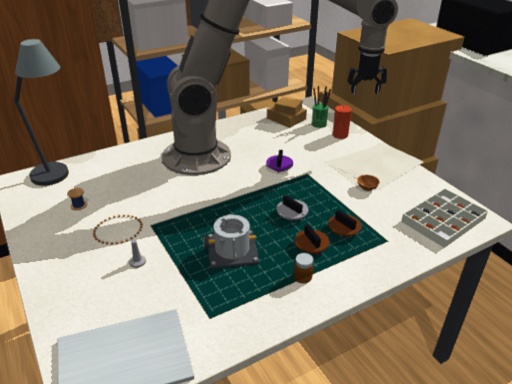

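View pics/top0.png

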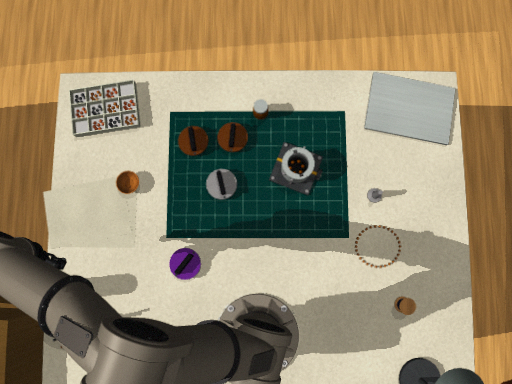

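The top view shows four lid-like things: steel grey at (221,184), brown at (193,140) and (232,137), and purple at (185,263). The steel one fits the description. The pot is at (298,165). I'll confirm both in an enlarged crop.

```bash
python3 - <<'E'
import cv2
t=cv2.imread("pics/top0.png");s=cv2.imread("pics/scene0.png")
a=cv2.resize(t[140:210,190:330],None,fx=5.7,fy=5.7,interpolation=cv2.INTER_CUBIC)
cv2.imwrite("pics/tc.png",a)
cv2.imwrite("pics/sc.png",cv2.resize(s[185:275,195:325],None,fx=6,fy=6,interpolation=cv2.INTER_CUBIC))
E
```

```text
(no output)
```

View pics/tc.png

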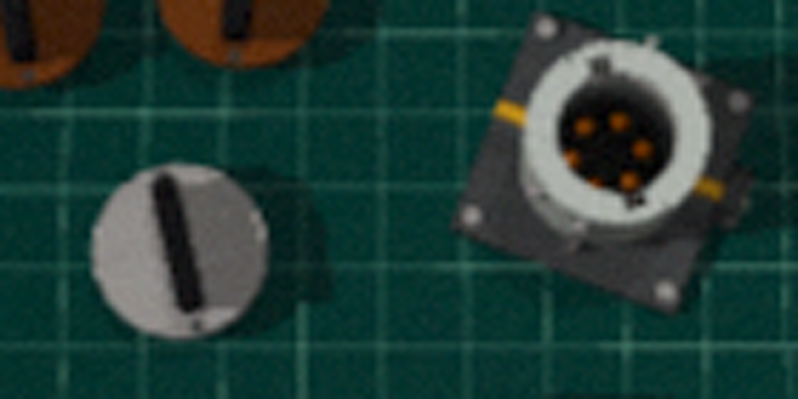

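View pics/sc.png

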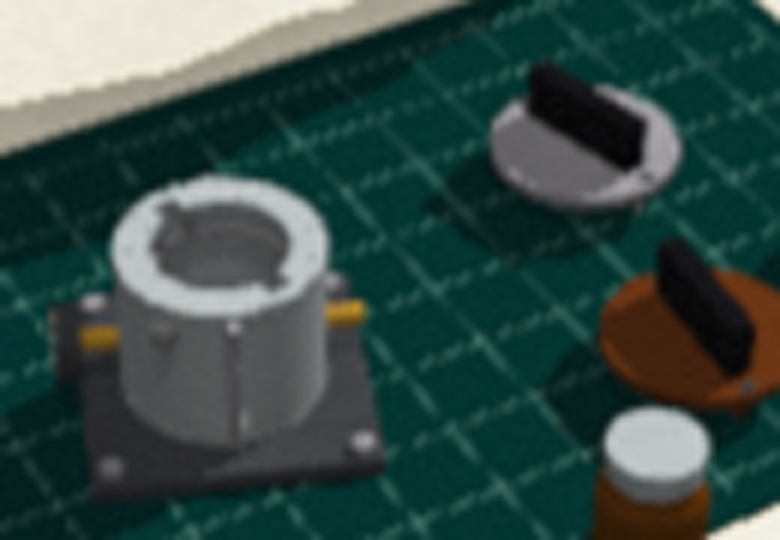

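The crops confirm the steel lid, at top crop (180,251) with its bar from (163,178) to (193,308). The pot mouth is at top crop (617,134), with notches at (600,67) and (635,200) and ribs at (652,40) and (577,240).

```bash
cat > h.py <<'E'
from cell import bot
import numpy as np, cv2
from scipy.spatial.transform import Rotation as R
C={n:bot.calibration(n) for n in("scene","top")}
def rot(q): return R.from_quat([q[1],q[2],q[3],q[0]])
def proj(n,P):
    c=C[n];p=rot(c["rotation"]).inv().apply(np.atleast_2d(P)-c["xyz"])
    s=np.c_[p[:,0],-p[:,1]]/-p[:,2:]; s*=1+c["k1"]*(s**2).sum(1)[:,None]
    return s*[c["fx"],c["fy"]]+[c["cx"],c["cy"]]
def onz(n,uv,z):
    c=C[n];d=(np.array(uv,float)-[c["cx"],c["cy"]])/[c["fx"],c["fy"]];s=d.copy()
    for _ in range(20): s=d/(1+c["k1"]*(s@s))
    v=rot(c["rotation"]).apply([s[0],-s[1],-1]); return c["xyz"]+v*(z-c["xyz"][2])/v[2]
T=lambda u,v:(190+(u+.5)/5.7-.5,140+(v+.5)/5.7-.5)
S=lambda u,v:(195+(u+.5)/6-.5,185+(v+.5)/6-.5)
E
python3 - <<'E'
from h import *
ang=lambda a,b:np.degrees(np.arctan2(*(a-b)[1::-1]))
for n,f,d in(("top",T,dict(lidc=(180,251,.028),h1=(163,178,.062),h2=(193,308,.062),mouth=(617,134,.1),n1=(600,67,.1),n2=(635,200,.1),r1=(652,40,.096),r2=(577,240,.096))),
 ("scene",S,dict(lidc=(586,146,.028),h1=(545,66,.062),h2=(643,133,.062),mouth=(221,247,.1),n1=(168,213,.1),n2=(277,283,.1),r1=(235,322,.096)))):
    P={k:onz(n,f(*v[:2]),v[2]) for k,v in d.items()}
    for k,p in P.items(): print(n,k,p.round(4))
    print("handle",ang(P['h1'],P['h2'])%180,"notch",ang(P['n1'],P['n2'])%180,"rib",ang(P['r1'],P['mouth'])%180)
    print((P['h1']+P['h2'])/2)
o=bot.observe();print(rot(o['ee_rot']).as_matrix().round(3))
E
```

```text
top lidc [0.5177 0.1238 0.028 ]
top h1 [0.5569 0.1317 0.062 ]
top h2 [0.478  0.1127 0.062 ]
top mouth [ 0.5758 -0.1382  0.1   ]
top n1 [ 0.616  -0.1288  0.1   ]
top n2 [ 0.5364 -0.1482  0.1   ]
top r1 [ 0.6333 -0.1602  0.096 ]
top r2 [ 0.5134 -0.1143  0.096 ]
handle 13.503927140096819 notch 13.665083332739037 rib 159.10422938139962
[0.51744414 0.12219823 0.062     ]
scene lidc [0.5198 0.1247 0.028 ]
scene h1 [0.4818 0.1198 0.062 ]
scene h2 [0.5619 0.1328 0.062 ]
scene mouth [ 0.5763 -0.1367  0.1   ]
scene n1 [ 0.5386 -0.1476  0.1   ]
scene n2 [ 0.6151 -0.1255  0.1   ]
scene r1 [ 0.6268 -0.1554  0.096 ]
handle 9.248795094814739 notch 16.10468369466264 rib 159.66757180014145
[0.5218342  0.12628654 0.062     ]
[[-0.918  0.398 -0.   ]
 [ 0.398  0.918 -0.001]
 [-0.    -0.001 -1.   ]]
```

Lid at (0.5185, 0.124), bar at about 13°. Mouth at (0.576, -0.1375), notches at about 14°, ribs at about -21°. Now I'll move above the lid.

```bash
python3 -m crank '[[0,0,0.05,0.052,-0.103,0,-1],[0,0,0.05,0.052,-0.103,0,-1],[0,0,0.05,0.052,-0.103,0,-1],[0,0,0.05,0.052,-0.103,0,-1],[0,0,0.05,0.052,-0.103,0,-1],[0,0,0.05,0.052,-0.103,0,-1],[0,0,0,0.052,-0.103,0,-1],[0,0,0,0.052,-0.103,0,-1]]' 
python3 -m crank '[[0,0,0,0.052,-0.103,0,-1],[0,0,0,0.052,-0.103,0,-1],[0,0,0,0.052,-0.103,0,-1],[0,0,0,0.052,-0.103,0,-1],[0,0,0,0.052,-0.103,0,-1],[0,0,0,0.052,-0.103,0,-1],[0,0,0,0.052,-0.103,0,-1],[0,0,0,0.052,-0.103,0,-1],[0,0,0,0,0,0,-1],[0,0,0,0,0,0,-1]]'
cat > st.py <<'E'
from h import *
o=bot.observe();m=rot(o['ee_rot']).as_matrix()
print(round(o['time'],2),o['tcp_pos'].round(4),"yang",np.degrees(np.arctan2(m[1,1],m[0,1])).round(2),"z",m[:,2].round(3),"F",o['wrist_force'].round(1),"T",o['ft_torque'].round(2),o['grip_width'],o['grip_force'],"j",o['joint_positions'].round(2))
E
python3 st.py
```

```text
time: 0.77
tcp_pos: [0.3936, 0.3704, 0.2311]
ee_rot: [-0.0, -0.11, 0.994, -0.0]
wrist_force: [1.1, 1.2, 0.2]
grip_width: 0.0857
grip_force: 0.0
time: 1.6
tcp_pos: [0.5184, 0.1229, 0.2311]
ee_rot: [-0.0, -0.108, 0.994, -0.0]
wrist_force: [-0.8, 1.8, 0.1]
grip_width: 0.0852
grip_force: 0.0
1.6 [0.5184 0.1229 0.2311] yang 102.36 z [-0.    -0.001 -1.   ] F [-0.8  1.8  0.1] T [0.04 0.   0.03] 0.08515440857137528 0.0 j [-0.56  0.19  0.24  1.93 -0.05  1.02  1.49]
```

```bash
python3 -m crank '[[0,0,0,0,0.004,-0.1,-1],[0,0,0,0,0,-0.1,-1],[0,0,0,0,0,-0.1,-1],[0,0,0,0,0,-0.1,-1],[0,0,0,0,0,-0.1,-1],[0,0,0,0,0,-0.07,-1],[0,0,0,0,0,-0.05,-1],[0,0,0,0,0,-0.035,-1],[0,0,0,0,0,0,-1],[0,0,0,0,0,0,-1]]' 30
python3 -m crank '[[0,0,0,0,0,0,0.3],[0,0,0,0,0,0,0.5],[0,0,0,0,0,0,0.8],[0,0,0,0,0,0,1],[0,0,0,0,0,0,1],[0,0,0,0,0,0,1],[0,0,0,0,0,0,1],[0,0,0,0,0,0,1]]' 30
python3 st.py
python3 -m crank '[[0,0,0,0,0,0,1],[0,0,0,0,0,0,1],[0,0,0,0,0,0,1],[0,0,0,0,0,0,1]]' 110
python3 st.py
```

```text
time: 2.43
tcp_pos: [0.5177, 0.1266, 0.0349]
ee_rot: [-0.0, -0.11, 0.994, -0.0]
wrist_force: [-0.1, 0.7, 0.1]
grip_width: 0.0851
grip_force: 0.0
time: 3.1
tcp_pos: [0.5181, 0.1261, 0.035]
ee_rot: [0.0, -0.109, 0.994, -0.0]
wrist_force: [-0.6, -1.2, 5.2]
grip_width: 0.0155
grip_force: 37.0
3.1 [0.5181 0.1261 0.035 ] yang 102.56 z [ 0.  0. -1.] F [-0.6 -1.2  5.2] T [-0.11  0.08 -0.03] 0.015522211901813073 36.99436962604523 j [-0.51  0.47  0.18  2.08 -0.15  0.6   1.57]
time: 3.43
tcp_pos: [0.5181, 0.126, 0.0352]
ee_rot: [0.0, -0.109, 0.994, 0.0]
wrist_force: [-1.3, -2.3, 9.1]
grip_width: 0.014
grip_force: 107.4
3.43 [0.5181 0.126  0.0352] yang 102.56 z [ 0.  0. -1.] F [-1.3 -2.3  9.1] T [-0.18  0.43  0.06] 0.014007917537946177 107.43769884109497 j [-0.51  0.47  0.18  2.08 -0.15  0.6   1.57]
```

```bash
python3 -m crank '[[0,0,0,0,0,0.02,1],[0,0,0,0,0,0.04,1],[0,0,0,0,0,0.06,1],[0,0,0,0,0,0.08,1],[0,0,0,0,0,0.08,1],[0,0,0,0,0,0.08,1],[0,0,0,0,0,0.06,1],[0,0,0,0,0,0.02,1],[0,0,0,0,0,0,1]]' 110
python3 st.py
python3 -m crank '[[0,0,0,0.01,-0.04,0,1],[0,0,0,0.02,-0.08,0,1],[0,0,0,0.023,-0.11,0,1],[0,0,0.006,0.025,-0.12,0,1],[0,0,0.006,0.025,-0.12,0,1],[0,0,0,0.025,-0.12,0,1],[0,0,0,0.025,-0.12,0,1],[0,0,0,0.02,-0.1,0,1],[0,0,0,0.015,-0.05,0,1],[0,0,0,0.005,-0.018,0,1]]' 110
python3 -m crank '[[0,0,0,0,0,0,1],[0,0,0,0,0,0,1],[0,0,0,0,0,0,1]]'
python3 st.py
python3 - <<'E'
from h import *
s=bot.camera("scene");t=bot.camera("top")
cv2.imwrite("pics/s1.png",s[:,:,::-1]);cv2.imwrite("pics/t1.png",t[:,:,::-1])
f=lambda a,k:cv2.resize(a[:,:,::-1],None,fx=k,fy=k,interpolation=cv2.INTER_CUBIC)
a=f(s[160:275,180:290],5.2);b=f(t[135:205,265:335],5.2)
w=np.zeros((a.shape[0],a.shape[1]-0,3),np.uint8)
cv2.imwrite("pics/s1c.png",a);cv2.imwrite("pics/t1c.png",f(t[120:210,250:350],6))
E
```

```text
time: 4.18
tcp_pos: [0.5186, 0.1264, 0.1686]
ee_rot: [0.001, -0.11, 0.994, 0.0]
wrist_force: [0.5, -0.3, -3.1]
grip_width: 0.0143
grip_force: 107.7
4.18 [0.5186 0.1264 0.1686] yang 102.58 z [ 0.003  0.001 -1.   ] F [ 0.5 -0.3 -3.1] T [ 0.08  0.02 -0.  ] 0.014267412809577494 107.65137791633606 j [-0.56  0.27  0.23  2.   -0.08  0.88  1.51]
time: 5.02
tcp_pos: [0.5751, -0.1408, 0.1654]
ee_rot: [-0.001, -0.12, 0.993, -0.001]
wrist_force: [-1.4, 0.1, -2.7]
grip_width: 0.0141
grip_force: 107.6
time: 5.27
tcp_pos: [0.5755, -0.1356, 0.1662]
ee_rot: [-0.001, -0.123, 0.992, 0.0]
wrist_force: [0.2, 0.6, -1.6]
grip_width: 0.0143
grip_force: 107.6
5.27 [ 0.5755 -0.1356  0.1662] yang 104.11 z [-0.001  0.001 -1.   ] F [ 0.2  0.6 -1.6] T [ 0.01 -0.   -0.  ] 0.014312198937881854 107.62373328208923 j [-0.14  0.37  0.33  1.88 -0.15  0.92  2.08]
```

View pics/s1c.png

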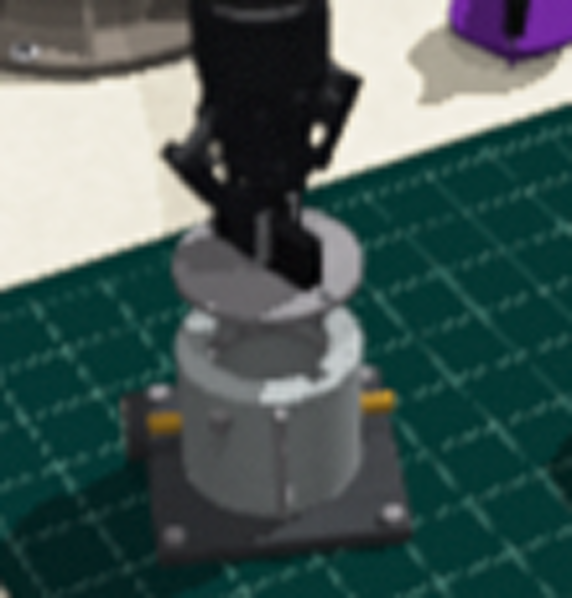

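View pics/t1c.png

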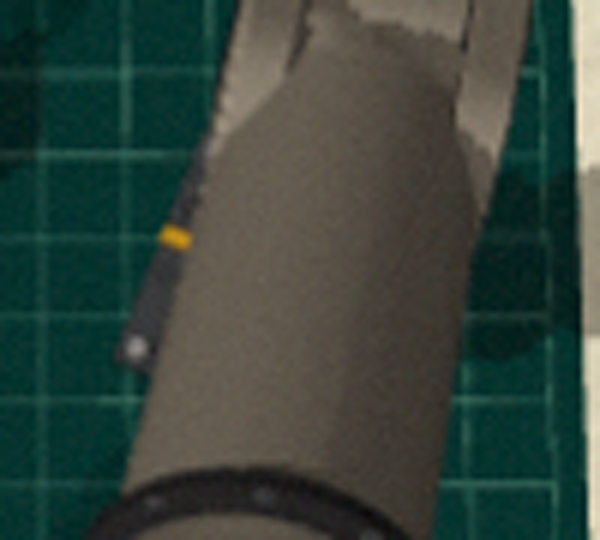

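The scene crop shows the lid held level above the pot. Its flange spans u 172–365 and the pot rim spans u 175–363. The arm hides the top view. I'll compare these with the projections.

```bash
python3 - <<'E'
from h import *
a=np.linspace(0,2*np.pi,721)
def ell(c,z,r=.054):
    p=proj("scene",np.c_[c[0]+r*np.cos(a),c[1]+r*np.sin(a),0*a+z]); q=(p-[180,160]+.5)*5.2-.5
    return q
tcp=bot.observe()['tcp_pos']
im=cv2.imread("pics/s1.png")[160:275,180:290];im=cv2.resize(im,None,fx=5.2,fy=5.2,interpolation=cv2.INTER_CUBIC)
for n,c,z,r in(("lid",tcp,tcp[2]-.035+.028,.054),("lidlow",tcp,tcp[2]-.035+.02,.054),("pot",(.576,-.1375),.1,.054),("op",(.576,-.1375),.1,.036)):
    q=ell(c,z,r);print(n,q.min(0).round(1),q.max(0).round(1))
    cv2.polylines(im,[np.int32(q)],True,(0,0,255) if n[0]=='l' else (255,0,255),1)
t=np.radians(14);
for c,z,r in((tcp,tcp[2]-.035+.062,.04),((.576,-.1375),.1,.046)):
    for s in(1,-1):
        p=proj("scene",[c[0]+s*r*np.cos(t),c[1]+s*r*np.sin(t),z])[0];q=(p-[180,160]+.5)*5.2-.5
        cv2.circle(im,tuple(int(v) for v in q),4,(0,255,255),-1)
cv2.imwrite("pics/ov.png",im[150:450])
im=im[180:420,130:400];cv2.imwrite("pics/ov.png",cv2.resize(im,None,fx=2.3,fy=2.3))
E
```

```text
lid [172.6 205.7] [362.7 321.4]
lidlow [173.3 216.6] [362.8 332.7]
pot [175.  286.9] [360.7 404.8]
op [206.  305.6] [329.8 384.2]
```

View pics/ov.png

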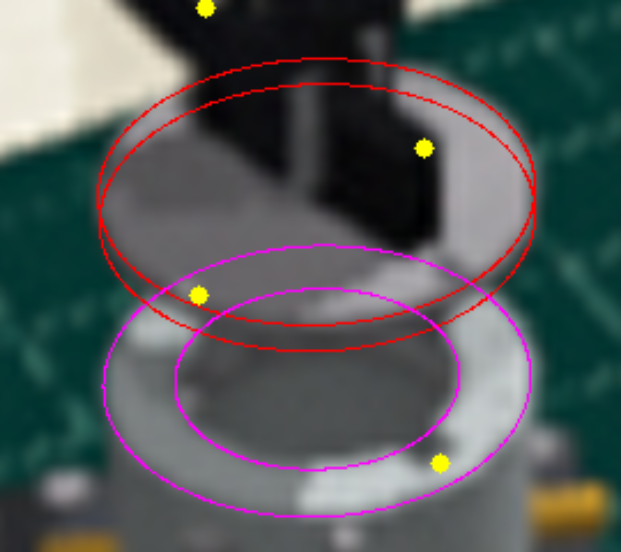

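The overlay agrees to about 1 mm, so I'll lower with force checks.

```bash
python3 -m crank '[[0,0,0,0.002,-0.005,-0.02,1],[0,0,0,0,0,-0.03,1],[0,0,0,0,0,-0.03,1],[0,0,0,0,0,-0.015,1],[0,0,0,0,0,0,1],[0,0,0,0,0,0,1]]'
python3 st.py
python3 -m crank '[[0,0,0,0,0,-0.01,1],[0,0,0,0,0,-0.01,1],[0,0,0,0,0,-0.01,1],[0,0,0,0,0,0,1]]'
python3 st.py
```

```text
time: 5.87
tcp_pos: [0.5761, -0.1388, 0.1378]
ee_rot: [-0.001, -0.122, 0.993, 0.0]
wrist_force: [-1.2, 0.1, -2.3]
grip_width: 0.0141
grip_force: 107.6
5.87 [ 0.5761 -0.1388  0.1378] yang 104.01 z [-0.001 -0.    -1.   ] F [-1.2  0.1 -2.3] T [-0.04  0.06  0.05] 0.014104465253979808 107.62654423713684 j [-0.13  0.41  0.32  1.9  -0.17  0.87  2.09]
time: 6.2
tcp_pos: [0.5762, -0.1387, 0.1288]
ee_rot: [-0.0, -0.122, 0.993, 0.0]
wrist_force: [-0.8, 1.2, -3.7]
grip_width: 0.0145
grip_force: 107.6
6.2 [ 0.5762 -0.1387  0.1288] yang 104.02 z [-0.001  0.    -1.   ] F [-0.8  1.2 -3.7] T [-0.02  0.01  0.03] 0.014483313487260351 107.62494564056396 j [-0.12  0.42  0.32  1.9  -0.17  0.85  2.1 ]
```

```bash
python3 -m crank '[[0,0,0,0,0.004,-0.01,1],[0,0,0,0,0,-0.01,1],[0,0,0,0,0,0,1]]'
python3 st.py
python3 -m crank '[[0,0,0,0,0,-0.01,1],[0,0,0,0,0,-0.01,1],[0,0,0,0,0,0,1]]'
python3 st.py
```

```text
time: 6.45
tcp_pos: [0.5761, -0.1374, 0.1227]
ee_rot: [-0.0, -0.122, 0.993, 0.0]
wrist_force: [-0.2, 0.1, -2.6]
grip_width: 0.0142
grip_force: 107.6
6.45 [ 0.5761 -0.1374  0.1227] yang 104.02 z [-0.001  0.    -1.   ] F [-0.2  0.1 -2.6] T [0.04 0.05 0.03] 0.014157232292026745 107.62493133544922 j [-0.12  0.43  0.32  1.91 -0.17  0.84  2.1 ]
time: 6.7
tcp_pos: [0.5762, -0.1375, 0.1167]
ee_rot: [-0.0, -0.122, 0.993, 0.0]
wrist_force: [0.1, 0.3, -3.1]
grip_width: 0.014
grip_force: 107.6
6.7 [ 0.5762 -0.1375  0.1167] yang 104.02 z [-0.001  0.    -1.   ] F [ 0.1  0.3 -3.1] T [-0.04  0.01 -0.02] 0.014025145681637381 107.62487411499023 j [-0.12  0.43  0.31  1.91 -0.18  0.82  2.1 ]
```

```bash
python3 -m crank '[[0,0,0,0,0,-0.005,1],[0,0,0,0,0,0,1]]'
python3 -m crank '[[0,0,0,0,0,-0.003,1],[0,0,0,0,0,0,1]]'
python3 -m crank '[[0,0,0,0,0,-0.003,1],[0,0,0,0,0,0,1]]'
python3 st.py
```

```text
time: 6.87
tcp_pos: [0.5763, -0.1376, 0.1156]
ee_rot: [-0.0, -0.122, 0.993, -0.0]
wrist_force: [0.2, -1.0, -3.1]
grip_width: 0.0139
grip_force: 107.6
time: 7.03
tcp_pos: [0.5765, -0.1376, 0.1152]
ee_rot: [0.0, -0.122, 0.993, 0.0]
wrist_force: [-1.4, 0.1, 1.8]
grip_width: 0.014
grip_force: 108.4
time: 7.2
tcp_pos: [0.5765, -0.1377, 0.1152]
ee_rot: [0.0, -0.122, 0.993, 0.0]
wrist_force: [-6.7, 1.7, 18.8]
grip_width: 0.0139
grip_force: 110.9
7.2 [ 0.5765 -0.1377  0.1152] yang 104.0 z [ 0.001  0.    -1.   ] F [-6.7  1.7 18.8] T [0.6  1.72 0.04] 0.013918076432581566 110.90246915817261 j [-0.12  0.44  0.31  1.91 -0.18  0.82  2.1 ]
```

The lid is seated at TCP z 0.1152, as predicted. I'll ease the push, then turn clockwise in stages.

```bash
python3 -m crank '[[0,0,0,0,0,0.002,1],[0,0,-0.015,0,0,0,1],[0,0,-0.02,0,0,0,1],[0,0,-0.02,0,0,0,1],[0,0,-0.02,0,0,0,1],[0,0,0,0,0,0,1]]'
python3 st.py
```

```text
time: 7.7
tcp_pos: [0.5766, -0.1376, 0.1152]
ee_rot: [0.0, -0.042, 0.999, 0.0]
wrist_force: [-3.0, 0.1, 6.5]
grip_width: 0.0145
grip_force: 109.2
7.7 [ 0.5766 -0.1376  0.1152] yang 94.86 z [ 0.001  0.    -1.   ] F [-3.   0.1  6.5] T [0.43 0.48 0.07] 0.014548601092017796 109.16456580162048 j [-0.15  0.44  0.35  1.91 -0.2   0.82  1.97]
```

```bash
python3 -m crank '[[0,0,-0.02,0,0,0,1],[0,0,-0.03,0,0,0,1],[0,0,-0.03,0,0,0,1],[0,0,-0.03,0,0,0,1],[0,0,-0.03,0,0,0,1],[0,0,0,0,0,0,1]]'
python3 st.py
python3 -m crank '[[0,0,-0.025,0,0,0,1],[0,0,-0.025,0,0,0,1],[0,0,-0.02,0,0,0,1],[0,0,0,0,0,0,1],[0,0,0,0,0,0,1]]'
python3 st.py
python3 - <<'E'
from h import *
s=bot.camera("scene");cv2.imwrite("pics/s2.png",s[:,:,::-1])
cv2.imwrite("pics/s2c.png",cv2.resize(s[185:255,195:270,::-1],None,fx=8,fy=8,interpolation=cv2.INTER_CUBIC))
E
```

```text
time: 8.2
tcp_pos: [0.5766, -0.1376, 0.1152]
ee_rot: [0.0, 0.105, 0.995, 0.0]
wrist_force: [-2.0, 0.3, 5.0]
grip_width: 0.014
grip_force: 109.1
8.2 [ 0.5766 -0.1376  0.1152] yang 77.98 z [ 0.001  0.    -1.   ] F [-2.   0.3  5. ] T [ 0.22  0.32 -0.01] 0.014004162766240212 109.12159323692322 j [-0.21  0.45  0.42  1.92 -0.25  0.82  1.71]
time: 8.62
tcp_pos: [0.5767, -0.1376, 0.1152]
ee_rot: [0.0, 0.175, 0.985, 0.0]
wrist_force: [-3.4, -0.4, 7.2]
grip_width: 0.0137
grip_force: 109.2
8.62 [ 0.5767 -0.1376  0.1152] yang 69.8 z [ 0.001 -0.    -1.   ] F [-3.4 -0.4  7.2] T [0.27 0.52 0.06] 0.013662371486317968 109.15067911148071 j [-0.23  0.46  0.46  1.92 -0.27  0.83  1.59]
```

View pics/s2c.png

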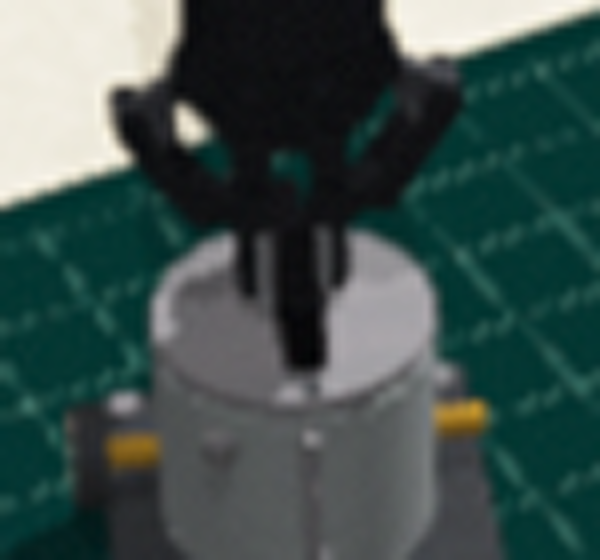

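The lid is seated flush and the bar end at (306,368), the flange mark at (313,386) and the rib top at (311,437) roughly line up. I'll check the bar's angle numerically.

```bash
python3 - <<'E'
from h import *
c=np.array([.5766,-.1376])
f=lambda r,d,z:((proj("scene",[c[0]+r*np.cos(d),c[1]+r*np.sin(d),z])[0]-[195,185]+.5)*8-.5).round(1)
for d in(-14,-17,-19,-20,-21,-22,-24): 
    a=np.radians(d);print(d,"bar end top",f(.04,a,.142),"bar end base",f(.04,a,.108),"flange edge",f(.054,a,.108),"rib",f(.063,a,.096))
E
python3 st.py
```

```text
-14 bar end top [315.8 308.6] bar end base [317.9 380.2] flange edge [327.  403.9] rib [333.6 444.3]
-17 bar end top [310.2 309.5] bar end base [312.3 381.1] flange edge [319.5 405.2] rib [324.8 445.7]
-19 bar end top [306.4 310. ] bar end base [308.6 381.6] flange edge [314.4 405.8] rib [318.9 446.5]
-20 bar end top [304.5 310.2] bar end base [306.7 381.8] flange edge [311.8 406.1] rib [315.9 446.9]
-21 bar end top [302.6 310.4] bar end base [304.8 382. ] flange edge [309.3 406.4] rib [312.9 447.2]
-22 bar end top [300.7 310.6] bar end base [303.  382.2] flange edge [306.7 406.6] rib [309.9 447.5]
-24 bar end top [296.9 310.9] bar end base [299.2 382.4] flange edge [301.6 407. ] rib [303.9 447.9]
8.67 [ 0.5768 -0.1376  0.1152] yang 69.81 z [ 0.001 -0.    -1.   ] F [-2.9 -0.3  6.6] T [0.32 0.51 0.08] 0.01370631072348408 109.1458010673523 j [-0.23  0.46  0.46  1.92 -0.27  0.83  1.59]
```

The bar is at -20.3°, matching the gripper at -20.2°, so it hasn't slipped. The ribs are at about -21 to -21.6°. One more degree, settle, then hand in.

```bash
python3 -m crank '[[0,0,-0.009,0,0,0,1],[0,0,0,0,0,0,1],[0,0,0,0,0,0,1],[0,0,0,0,0,0,1],[0,0,0,0,0,0,1],[0,0,0,0,0,0,1],[0,0,0,0,0,0,1]]'
python3 st.py; python3 -c "
from cell import bot
print(bot.sign_off())"
```

```text
time: 9.25
tcp_pos: [0.5766, -0.1376, 0.1152]
ee_rot: [0.0, 0.184, 0.983, 0.0]
wrist_force: [-4.2, -0.5, 7.9]
grip_width: 0.014
grip_force: 109.2
9.25 [ 0.5766 -0.1376  0.1152] yang 68.74 z [ 0.001  0.    -1.   ] F [-4.2 -0.5  7.9] T [0.35 0.58 0.16] 0.01404618901717634 109.24714207649231 j [-0.24  0.46  0.46  1.92 -0.27  0.83  1.57]
the job is handed in; nothing more can be done
None
```

The lid is seated and turned clockwise about 35° from the notches, with its handle within about 1° of the ribs and short of the lock click; I handed the job in at about 9 s with the gripper still holding it.

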